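Swing the swivel hook to its stop and hang up the loupe

ROBOT

A 7-joint arm with a two-finger parallel gripper is mounted at the origin on a cart in front of the work surface, level with it; the furniture and walls round the work are solid. World frame = base frame: x ahead of the robot, y to its left, z up, the work surface at z = 0. Lengths are in m, angles in rad, forces in N, time in s.
With the tool pointing down it reaches from about 0.4 to 0.85 m from the base axis. Payload 10.4 kg.
Tool frame: the origin (TCP) lies on the centre line of the jaws, within the pads' length; the fingertips stand 11 mm ahead of it and the grasp point (between the pads) lies 8 mm behind it; z points along the fingers, y is the line along which they close (so a half turn about z gives the same grasp; the last joint's range is limited). The gripper opens to 87 mm and grips with 3 to 60 N. Pads are 19 mm wide; open, the fingers measure 117 mm over their backs; the gripper's body (75 mm by 190 mm) begins 51 mm behind the grasp point.
Start: joints at [1.282, 0.332, -0.065, 1.46, 0.022, 1.35, -0.088], TCP at [0.164, -0.603, 0.234] pointing down, gripper open.
Joint ranges: [-2.6, 2.6], [-0.5, 2.12], [-1.47, 1.34], [0.16, 2.42], [-1.27, 4.41], [0.06, 2.06], [-2.6, 2.6]. Speed limits (rad/s): [2.22, 2.22, 2.79, 2.79, 3.14, 3.14, 3.14].

INTERFACE

Orientations are given as a unit quaternion [x, y, z, w].
In Python, from bench import r gives the robot as it stands.
- The arm moves only by the shell command python3 -m pendant 'ROWS' [OPENING] [FORCE]. ROWS is JSON, a list of rows, each a list of 4 numbers: the shift along the tool's x, y, z in m, then the turn about the tool's z in rad. A call has 1 to 8 rows; each row shifts and turns the commanded pose from where the row before left it, along the tool's axes as they then stand; what a row does not reach is not made up. A row lasts 1/12 s, in which the tool goes at most 41.7 mm and 7.16 degrees, less where a joint would pass 70% of its speed; a pose out of reach is approached as far as the arm can. A call with a gripper value outside its range is refused whole. OPENING is the opening, from 0 (shut) to 1 (fully open), set as the call begins (- or left out, the last holds). The fingers move at their own pace and stop on an object; FORCE is the grip in N (left out, the last holds). Time passes only in rows, so rows that do not move let the fingers close. It gives the time, the measured TCP pose, the force, the opening and the grip force at its end, in the units of the state.
- r.read_state(): the state, without advancing time (a new reading comes with each control period).
- r.camera(name): name is "scene" or "top" or "wrist"; returns a dict with "img" (384x512x3 uint8, red, green, blue), "camera_matrix" (3x3 intrinsics, pixels), "dist_coeffs" ([k1, k2, p1, p2, k3] as OpenCV has them; the pictures are not rectified), "xyz" and "attitude" of the camera in the world. Camera axes: x right, y down, z forward; pixel columns grow to the right and rows downward; lengths in m; the calibration is good to about 2 mm. A picture is of the moment at which its call begins. There is no depth.
- r.close_job(): hands the job in; it is judged then, once.
Trained networks look in the newest picture that a camera, given by its name, has taken for a name from the list of things; names that differ only in an ending like _2 or _b are one class to them, and where a whole thing is asked for, a point or a joint stands for the part that bears it (a point fixed in the world has none). Each returns a list of dicts, best first, with "score" (0 to 1); they miss things now and then, are a little off and sometimes report something else, mostly with a low value. They report only what shows in the picture. A call takes as long as a camera call.
- r.outline_of(thing, camera): "mask" (384x512 bool, what is visible of it) and "bbox" ([centre column, centre row, width, height] in pixels, round what is visible of it).
The state is a dict: "time": time; "joint_positions": joint angles; "joint_vel": joint speeds; "joint_torque": joint torques, N m; "ee_pos": TCP position; "eef_rot": TCP orientation; "ft_force": force on the tool from outside, world axes, zero at the start; "torque": the same for the moment, N m; "width": finger opening in m; "grip_force": force on a finger pad.
Only numpy, scipy, OpenCV 4.12 (cv2) and the standard library are available. Lean on these libraries where they do the work, as an engineer would, in place of code of your own. Each camera call takes 0.05 s, during which the arm holds its last target. There are 200 camera calls.

TASK

Swing the swivel hook on the bench stand clockwise, as seen from above, until its fin bears on the sprung stop of the collar below and pushes the stop's plunger about half way in (feel for it, and do not force it once it has bottomed). Then lift the loupe out of its white cradle and hang it gently by its loop handle on the hook, without swinging the hook off the stop, let go, and leave the other things on the bench where they are.

Things in the scene. Friction and masses are not known exactly. Their poses are not given: they have to be found in the camera images.
- hook: Swivel hook on top of the stand's post: dark hub (radius 14 mm, top 15 mm over the bar) with a level steel bar 8 mm thick along its own -x. Origin on the upright swivel axis at the bar's centre line, 170 mm over the worktop; z up. Stiff: takes 0.2 N m to turn (2.7 N at 75 mm from the axis) and stays where it is left. Starts 0.8 to 1.9 rad anticlockwise, from above, of the stop.
- hook_seat (a point): Where a thing hangs: on the bar's centre line, 80 mm out from the swivel axis; axes as the hook's. The bar is straight to 98 mm from the axis, where its tip turns up and out (tip 110 mm from the axis, 14 mm over the centre line).
- hook_fin (a point): Middle of the fin below the bar that meets the stop with its clockwise side: 40 mm out from the axis, 22 mm below the bar's centre line; 10 mm long, 6 mm thick, reaching 30 mm below the centre line; axes as the hook's.
- stand: Bench stand, fixed: grey base plate 110x110x14 mm with an upright steel post 16 mm thick. Origin under its centre, on the swivel axis; z up. The post carries the stop collar just below the hook.
- stand_stop (a point): Axis point at the height of the stop collar (148 mm up; axes as the stand's, not the collar's). The collar is set by hand: the fin meets its plunger when the hook's yaw is the stand's yaw plus an unknown -0.3 to +0.3 rad, unmeasured, to be felt. Collar radius 16 mm; its arm reaches 50 mm from the axis, 140 to 156 mm high, beyond the fin on the clockwise side. It does not turn in use.
- stand_top (a point): Top of the post, on the axis, 156 mm up. The stop's plunger, 40 mm from the axis, gives 8 mm (0.2 rad of hook) on a 1000 N/m spring: fully in it adds 8 N there, about 4 N to the push felt at 75 mm from the axis; then it is rigid. Let go, friction keeps the plunger pressed (it springs back to about 5 mm if deeper). Over 20 N on the stop harms it.
- loupe_eye (a point): Centre of the hole (28 mm wide, 26 high) in the loupe's loop handle, 92 mm above its foot. The handle is 46 mm wide (own y), 44 tall, 12 thick (own x), bars 9 mm; it can be pinched across its sides from above at this height. Own z up. Hung up, the top of the hole rests on the bar, this point 9 mm below the bar's centre line.
- loupe: Loupe: flat upright magnifier 12 mm thick (own x), 114 mm tall, about 0.12 kg: foot 40 mm wide, round dark lens frame 53 mm wide (top 58 mm above the foot), neck 14 mm wide, loop handle on top; the same from front and back. Origin under the centre of its foot, axes as at loupe_eye.
- cradle: White plastic cradle, fixed: base 60x90x6 mm and an open slot box 30x70 mm, 30 mm high, walls 6 mm, in which the loupe stands upright (foot 6 mm over the worktop, about 3 mm play). Origin under its centre, x across the slot, y along it.
- cup: Bystander: closed specimen cup with a dark red lid, 53 mm wide, 59 mm tall; origin under its centre.
- timer: Bystander: white bench timer, 62x62x22 mm, lying flat; origin under its centre.
- bottle: Bystander: amber bottle with a black cap, 48 mm wide, 95 mm tall; origin under its centre.
- tape: Bystander: roll of packing tape lying flat, 66 mm wide, 19 mm high; origin under its centre.
- pen: Bystander: white marker pen lying flat, 135x16x18 mm; origin under its centre.

How it is judged:
By the outcome, as a careful person would: the job done as asked, in the order asked, and still so for the second after the job is handed in, with the robot touching nothing.
It also fails if it takes over 72 s, if anything falls off the work surface, if the arm or the gripper's body presses on something with over 40 N, if the wrist force passes 120 N, or if a joint passes its speed limit or range.

## Working session

There is one attempt and no reset: what is moved stays moved. The work goes in short steps, Python scripts to look and compute and a shell command to move; the robot and the scene stay as the last step left them, time stands still between calls to the robot, and variables do not carry over. Pictures are saved under pics/ and viewed, at most 10 in all, crops included, and the job is handed in when it is done.

```bash
mkdir -p pics; ls; python3 - <<'E'
from bench import r
import cv2,numpy as np
s=r.read_state();print(s['time'],s['ee_pos'],s['eef_rot'],s['width'],s['ft_force'])
for c in ['scene','top']:
    d=r.camera(c);cv2.imwrite(f'pics/{c}0.png',d['img'][:,:,::-1]);print(c,d['camera_matrix'],d['dist_coeffs'],d['xyz'],d['attitude'])
    for t in ['hook','stand','loupe','cradle','cup','timer','bottle','tape','pen']:
        print(t,[(round(o['score'],2),np.round(o['bbox'])) for o in r.outline_of(t,c)[:2]])
a=cv2.imread('pics/scene0.png');b=cv2.imread('pics/top0.png')
E
```

```text
pics
0.0 [ 0.16406989 -0.60269454  0.23275086] [ 9.91176181e-01  1.32549117e-01 -1.38984459e-04 -7.00933570e-04] 0.08707243269271306 [-0.65525682 -0.10159867  0.0959645 ]
scene [[384.25951807   0.         260.83514991]
 [  0.         384.25951807 191.26021733]
 [  0.           0.           1.        ]] [0.00147202 0.         0.         0.         0.        ] [0.11420847 0.60654932 0.79453376] [-0.27325832  0.87239299 -0.38702259  0.12030743]
hook [(0.56, array([230., 188.,  35.,  37.]))]
stand [(0.72, array([220., 234.,  50.,  60.]))]
loupe [(0.78, array([324., 174.,  13.,  32.]))]
cradle [(0.6, array([325., 173.,  17.,  30.])), (0.29, array([222., 233.,  56.,  60.]))]
cup [(0.57, array([201., 309.,  24.,  30.]))]
timer [(0.75, array([220., 234.,  52.,  60.])), (0.67, array([263., 180.,  23.,  14.]))]
bottle [(0.59, array([278., 148.,  20.,  27.]))]
tape [(0.73, array([307., 253.,  22.,  22.])), (0.36, array([230., 190.,  29.,  32.]))]
pen [(0.52, array([273., 289.,  11.,  44.])), (0.22, array([201., 310.,  26.,  28.]))]
top [[353.89549487   0.         257.66361086]
 [  0.         353.89549487 190.45691226]
 [  0.           0.           1.        ]] [0.01411402 0.         0.         0.         0.        ] [ 0.29929802 -0.01064082  1.25923812] [ 0.70972569 -0.69768467  0.06908244 -0.06894319]
hook [(0.51, array([232., 170.,  38.,  15.])), (0.49, array([318., 217.,  24.,  15.]))]
stand [(0.69, array([220., 184.,  36.,  32.]))]
loupe [(0.68, array([318., 216.,  19.,   6.]))]
cradle [(0.57, array([316., 217.,  23.,  16.])), (0.35, array([220., 182.,  33.,  34.]))]
cup []
timer [(0.69, array([298., 171.,  23.,  21.]))]
bottle [(0.65, array([338., 160.,  18.,  19.]))]
tape []
pen [(0.74, array([212., 234.,  32.,  26.]))]
```

```bash
python3 - <<'E'
import cv2
a=cv2.imread('pics/scene0.png');b=cv2.imread('pics/top0.png')
cv2.imwrite('pics/s1.png',cv2.resize(a[130:340,150:430],(800,600),interpolation=cv2.INTER_CUBIC))
cv2.imwrite('pics/t1.png',cv2.resize(b[120:270,170:370],(800,600),interpolation=cv2.INTER_CUBIC))
E
```

```text
(no output)
```

View pics/s1.png

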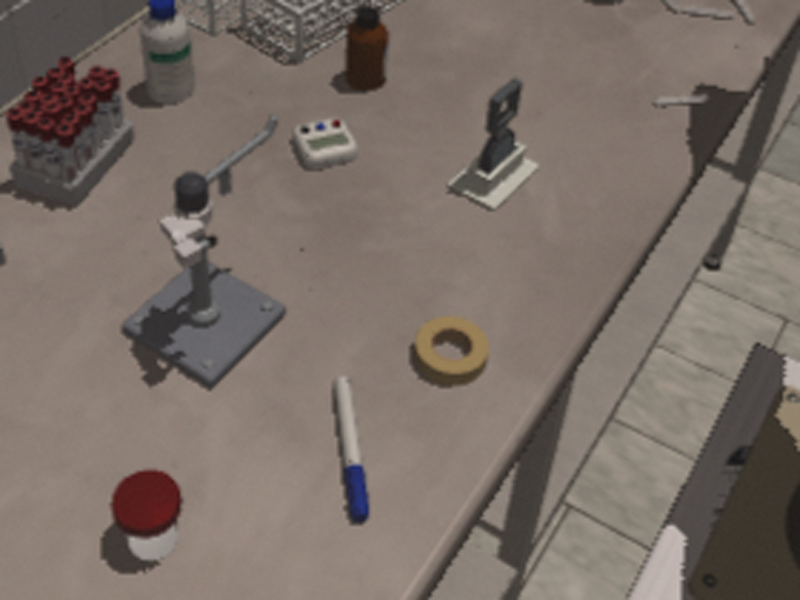

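View pics/t1.png

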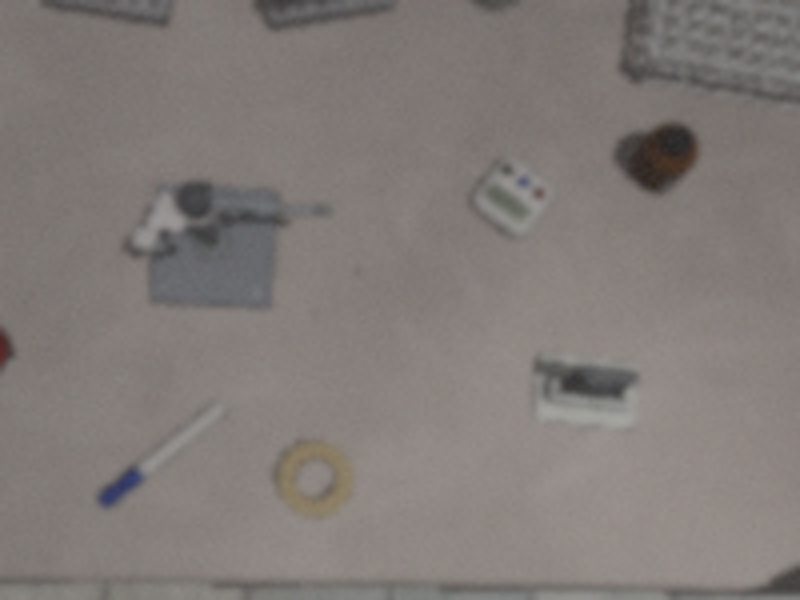

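```bash
cat > h.py <<'E'
import cv2,numpy as np
from scipy.spatial.transform import Rotation as R
from bench import r
def ray(d,uv):
    p=cv2.undistortPoints(np.array([[uv]],float),d['camera_matrix'],d['dist_coeffs'])[0,0]
    return np.array(d['xyz']),R.from_quat(d['attitude']).apply([p[0],p[1],1])
def at(d,uv,z):
    o,v=ray(d,uv); return o+v*(z-o[2])/v[2]
def tri(*obs):
    A=0;b=0
    for d,uv in obs:
        o,v=ray(d,uv);v=v/np.linalg.norm(v);P=np.eye(3)-np.outer(v,v);A=A+P;b=b+P@o
    return np.linalg.solve(A,b)
def proj(d,X):
    q=R.from_quat(d['attitude']).inv(); 
    return cv2.projectPoints(np.array([X],float),q.as_rotvec(),q.apply(-np.array(d['xyz'])),d['camera_matrix'],d['dist_coeffs'])[0][0,0]
def yaw(s): # world yaw of tool x, tool y
    M=R.from_quat(s['eef_rot']).as_matrix(); return np.arctan2(M[1,0],M[0,0]),M
def st():
    s=r.read_state();y,M=yaw(s);print('t',round(s['time'],2),'p',np.round(s['ee_pos'],4),'yawx',round(y,3),'tilt',np.round(M[:2,2],3),'F',np.round(s['ft_force'],2),'w',round(s['width'],4),'g',round(s['grip_force'],1))
    return s
E
python3 - <<'E'
from h import *
s=r.camera('scene');t=r.camera('top');np.set_printoptions(precision=4,suppress=True)
print('hub',at(s,(217.2,195),.18),at(t,(218.7,169.5),.182),tri((s,(217.2,195)),(t,(218.7,169.5))))
print('tip',at(s,(245.2,172.7),.184),at(t,(251.2,172.5),.182))
print('eye',at(s,(326.8,165.7),.098))
m=r.outline_of('loupe','top')[0];print('loupe top',at(t,m['bbox'][:2],.1),at(t,m['bbox'][:2],.06))
print('cradle',at(t,(316.2,218.2),.006))
for c in [(535,423),(633,428),(537,355),(635,360)]: print('cr corner',at(t,(170+c[0]/4,120+c[1]/4),.006))
for c in [(149,304),(270,307),(277,188)]: print('plate corner',at(t,(170+c[0]/4,120+c[1]/4),.014))
for c in [(125,328),(210,384),(285,310)]: print('plate corner sc',at(s,(150+c[0]*.35,130+c[1]*.35),.014))
for n,c,z in [('timer',(512,197),.022),('bottle',(675,140),.09),('tape',(314,478),.019),('pen a',(110,495),.01),('pen b',(220,408),.01)]: print(n,at(t,(170+c[0]/4,120+c[1]/4),z))
print('cup',at(s,(201.5,306),.059)); print('rack',at(s,(175,196),.03))
w=r.camera('wrist');M=yaw(r.read_state())[1];print(M)
e=r.read_state();print('wristcam in tool',M.T@(np.array(w['xyz'])-e['ee_pos']),M.T@R.from_quat(w['attitude']).as_matrix(),w['camera_matrix'])
E
```

```text
hub [0.5768 0.1182 0.18  ] [0.5776 0.1144 0.182 ] [0.5793 0.1152 0.1763]
tip [0.5688 0.0179 0.184 ] [0.5696 0.0122 0.182 ]
eye [ 0.4568 -0.2267  0.098 ]
loupe top [ 0.4472 -0.2053  0.1   ] [ 0.4523 -0.212   0.06  ]
cradle [ 0.4506 -0.2185  0.006 ]
cr corner [ 0.423 -0.174  0.006]
cr corner [ 0.4201 -0.2606  0.006 ]
cr corner [ 0.4837 -0.1763  0.006 ]
cr corner [ 0.4808 -0.2637  0.006 ]
plate corner [0.5226 0.171  0.014 ]
plate corner [0.5217 0.0629 0.014 ]
plate corner [0.6316 0.0596 0.014 ]
plate corner sc [0.6293 0.1702 0.014 ]
plate corner sc [0.5255 0.175  0.014 ]
plate corner sc [0.5215 0.0689 0.014 ]
timer [ 0.6248 -0.1529  0.022 ]
bottle [ 0.6598 -0.2853  0.09  ]
tape [0.3706 0.0201 0.019 ]
pen a [0.3534 0.198  0.01  ]
pen b [0.431  0.1047 0.01  ]
cup [0.4715 0.3125 0.059 ]
rack [0.7881 0.0728 0.03  ]
[[ 0.9649  0.2627  0.    ]
 [ 0.2627 -0.9649 -0.    ]
 [ 0.      0.     -1.    ]]
wristcam in tool [ 0.0746 -0.0009 -0.1515] [[-0.0005 -0.9628 -0.2702]
 [ 1.     -0.0005 -0.0001]
 [-0.     -0.2702  0.9628]] [[307.0542   0.     254.0166]
 [  0.     307.0542 189.2059]
 [  0.       0.       1.    ]]
```

```bash
python3 -m pendant '[[0,0,-0.01,0.12],[0,0,-0.01,0.12],[0,0,-0.01,0.026],[0.024,-0.032,0,0],[0.024,-0.032,0,0],[0.024,-0.032,0,0],[0.024,-0.032,0,0],[0.024,-0.032,0,0]]' 0 20; python3 -m pendant '[[0.024,-0.032,0,0],[0.024,-0.032,0,0],[0.024,-0.032,0,0],[0.024,-0.032,0,0],[0.024,-0.032,0,0],[0.024,-0.032,0,0],[0.022,-0.032,0,0],[0,0,0,0]]'
python3 - <<'E'
from h import *
np.set_printoptions(precision=4,suppress=True)
st();w=r.camera('wrist');st();cv2.imwrite('pics/w1.png',cv2.resize(w['img'][:,:,::-1],(768,576),interpolation=cv2.INTER_CUBIC))
for n in ['loupe','cradle','loupe_eye']:
    for m in r.outline_of(n,'wrist')[:2]: print(n,round(m['score'],2),m['bbox'],at(w,m['bbox'][:2],.12 if n!='cradle' else .006),cv2.minAreaRect(np.argwhere(m['mask'])[:,::-1].astype(np.float32)))
E
```

```text
time: 1.87
ee_pos: [0.2851, -0.4415, 0.264]
eef_rot: [1.0, 0.001, 0.0, 0.0]
ft_force: [0.3, 0.2, 0.7]
width: 0.0414
grip_force: 0.0
time: 2.53
ee_pos: [0.4544, -0.2115, 0.2643]
eef_rot: [1.0, 0.007, 0.001, -0.001]
ft_force: [0.4, 0.7, 0.2]
width: 0.0004
grip_force: 0.0
t 2.53 p [ 0.4544 -0.2115  0.2643] yawx 0.013 tilt [0.002 0.002] F [0.38 0.7  0.25] w 0.0004 g 0.0
t 2.58 p [ 0.4525 -0.2152  0.2641] yawx 0.01 tilt [0.001 0.   ] F [-0.76 -0.04  0.19] w 0.0009 g 0.0
loupe 0.86 [262.6, 171.1, 46.6, 34.3] [ 0.4647 -0.2184  0.12  ] ((263.5792236328125, 170.70791625976562), (47.06526184082031, 29.154592514038086), 5.710593223571777)
cradle 0.69 [262.6, 160.2, 67.6, 49.6] [ 0.4552 -0.2214  0.006 ] ((260.67889404296875, 158.8289794921875), (66.22179412841797, 43.550018310546875), 7.001267433166504)
loupe_eye 0.83 [265.4, 169.4, 46.7, 33.7] [ 0.4665 -0.2211  0.12  ] ((263.6923522949219, 170.96156311035156), (47.75337219238281, 29.520265579223633), 7.125016689300537)
```

View pics/w1.png

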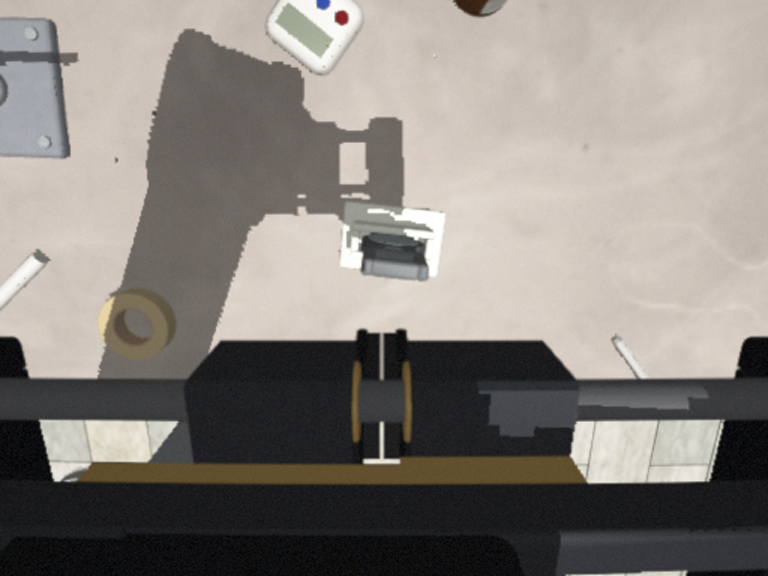

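```bash
python3 -m pendant '[[0.0204,-0.032,-0.004,0],[0.0204,-0.032,-0.004,0],[0.0204,-0.032,-0.004,0],[0.0204,-0.032,-0.004,0],[0.0204,-0.032,-0.004,0],[0.0204,-0.032,-0.004,0],[0.0204,-0.032,-0.004,0],[0.0204,-0.032,-0.004,0]]'; python3 -m pendant '[[0,0,0,-0.12],[0,0,0,-0.12],[0,0,0,-0.12],[0,0,0,-0.12],[0,0,0,-0.12],[0,0,0,-0.12],[0,0,0,-0.12],[0,0,0,-0.12]]';python3 -m pendant '[[0,0,0,-0.12],[0,0,0,-0.12],[0,0,0,-0.12],[0,0,0,-0.12],[0,0,0,-0.04],[0,0,0,0],[0,0,0,0]]'
python3 - <<'E'
from h import *
np.set_printoptions(precision=4,suppress=True)
w=r.camera('wrist');s=st();cv2.imwrite('pics/w2.png',cv2.resize(w['img'][:,:,::-1],(768,576),interpolation=cv2.INTER_CUBIC))
for n in ['hook','stand']:
    for m in r.outline_of(n,'wrist')[:2]: print(n,round(m['score'],2),m['bbox'])
print('pred hub',proj(w,[.577,.116,.185])*1.5,'tip',proj(w,[.569,.014,.184])*1.5)
E
```

```text
time: 3.4
ee_pos: [0.6144, 0.036, 0.2957]
eef_rot: [1.0, -0.001, 0.0, 0.001]
ft_force: [1.0, -0.2, 0.0]
width: 0.0005
grip_force: 0.0
time: 4.07
ee_pos: [0.6136, 0.0345, 0.2953]
eef_rot: [0.886, 0.463, -0.0, 0.0]
ft_force: [0.7, -0.1, -0.6]
width: 0.0005
grip_force: 0.0
time: 4.65
ee_pos: [0.6136, 0.0351, 0.2953]
eef_rot: [0.74, 0.673, -0.0, 0.0]
ft_force: [0.3, 0.5, 0.9]
width: 0.0006
grip_force: 0.0
t 4.7 p [0.6136 0.0355 0.2954] yawx 1.476 tilt [-0.    -0.001] F [-0.25  0.57  0.47] w 0.001 g 0.0
hook 0.87 [205.9, 153.7, 36.8, 141.5]
stand 0.57 [215.1, 94.7, 105.0, 96.0]
stand 0.56 [82.5, 83.6, 86.1, 76.8]
pred hub [300.0888 151.1318] tip [311.0441 325.7311]
```

View pics/w2.png

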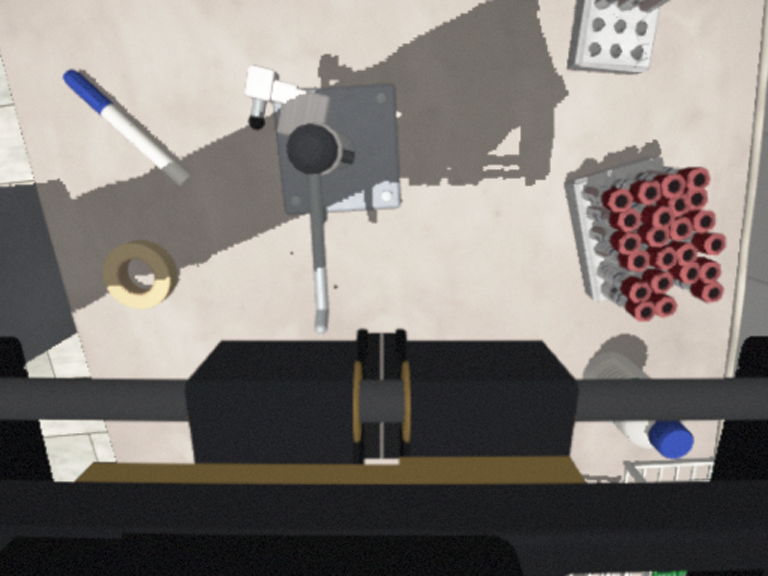

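```bash
python3 - <<'E'
from h import *
np.set_printoptions(precision=4,suppress=True)
w=r.camera('wrist')
a=at(w,(313/1.5,148/1.5),.185);t=at(w,(321/1.5,324/1.5),.184);b=at(w,(318/1.5,260/1.5),.172);p=at(w,(257/1.5,122/1.5),.148);k=at(w,(261/1.5,100/1.5),.15)
d=t-a;ang=np.arctan2(d[1],d[0]);print(a,t,b,ang,np.hypot(*d[:2]),'bar pt ang',np.arctan2(*(b-a)[[1,0]]),'plunger',p,np.hypot(*(p-a)[:2]),np.arctan2(*(p-a)[[1,0]]),k,np.arctan2(*(k-a)[[1,0]]))
E
```

```text
[0.5841 0.118  0.185 ] [0.5752 0.0155 0.184 ] [0.5766 0.0527 0.172 ] -1.6576482800544161 0.10286789767867015 bar pt ang -1.6844562503496328 plunger [0.5465 0.1377 0.148 ] 0.04240461611584508 2.6592122670456337 [0.5515 0.1498 0.15  ] 2.368755666187493
```

```bash
python3 -m pendant '[[0.007,0,0.032,0],[0,0,0.032,0],[0,0,0.032,0],[0,0,0.033,0],[0,-0.006,0,0],[0,-0.006,0,0],[0,0,0,0],[0,0,0,0]]'; for i in 1 2 3 4 5; do python3 -m pendant '[[0,-0.004,0,0],[0,0,0,0]]' | egrep 'pos|ft_'; done; python3 -c 'from h import *;st()'
```

```text
time: 5.52
ee_pos: [0.6031, 0.0453, 0.1693]
eef_rot: [0.739, 0.674, 0.001, 0.001]
ft_force: [-1.2, -0.2, 0.8]
width: 0.0004
grip_force: 0.0
ee_pos: [0.5985, 0.0455, 0.1681]
ft_force: [-0.7, 0.4, 0.2]
ee_pos: [0.5939, 0.0458, 0.167]
ft_force: [-1.1, -0.1, 0.2]
ee_pos: [0.5898, 0.0461, 0.1666]
ft_force: [-0.4, -0.6, -0.2]
ee_pos: [0.586, 0.0464, 0.1667]
ft_force: [0.2, 0.4, 0.2]
ee_pos: [0.582, 0.0468, 0.1667]
ft_force: [2.0, -0.8, -0.1]
t 6.35 p [0.582  0.0468 0.1667] yawx 1.48 tilt [ 0. -0.] F [ 2.03 -0.81 -0.12] w 0.0005 g 0.8
```

```bash
python3 -m pendant '[[-0.0006,-0.007,0,0.1],[-0.0006,-0.007,0,0.1],[-0.0006,-0.007,0,0.1],[-0.0006,-0.007,0,0.1],[-0.0006,-0.007,0,0.1],[-0.0006,-0.007,0,0.1],[-0.0006,-0.007,0,0.1],[-0.0006,-0.007,0,0.1]]'; python3 -m pendant '[[-0.0003,-0.0035,0,0.05],[-0.0003,-0.0035,0,0.05],[-0.0003,-0.0035,0,0.05],[-0.0003,-0.0035,0,0.05]]'
cat > a.py <<'E'
from h import *
s=st();y,M=yaw(s);p=np.array(s['ee_pos'])-[.580,.117,0];f=M.T@np.array(s['ft_force'])
print('tool-frame axis offset',np.round(-(M.T@p)[:2],4),'r',round(np.hypot(p[0],p[1]),4),'ang',round(np.arctan2(p[1],p[0]),3),'Ftool',np.round(f,2))
E
python3 a.py
```

```text
time: 7.02
ee_pos: [0.5313, 0.0654, 0.1668]
eef_rot: [0.944, 0.331, 0.001, 0.0]
ft_force: [4.6, -2.5, -1.2]
width: 0.0003
grip_force: 1.8
time: 7.35
ee_pos: [0.5224, 0.076, 0.1668]
eef_rot: [0.972, 0.236, 0.0, 0.001]
ft_force: [3.7, -1.4, 0.3]
width: 0.0003
grip_force: 1.7
t 7.35 p [0.5224 0.076  0.1668] yawx 0.477 tilt [ 0.001 -0.001] F [ 3.7  -1.4   0.27] w 0.0003 g 1.7
tool-frame axis offset [ 0.0699 -0.0102] r 0.0707 ang -2.524 Ftool [ 2.64  2.94 -0.26]
```

```bash
for i in 1 2 3 4 5 6 ; do python3 -m pendant '[[-0.0001,-0.0014,0,0.02],[-0.0001,-0.0014,0,0.02],[0,0,0,0]]' >/dev/null; python3 a.py; done
```

```text
t 7.6 p [0.5206 0.0789 0.1667] yawx 0.439 tilt [ 0. -0.] F [ 2.84 -1.4   1.84] w 0.0005 g 1.3
tool-frame axis offset [ 0.0699 -0.0093] r 0.0705 ang -2.571 Ftool [ 1.97  2.48 -1.83]
t 7.85 p [0.5192 0.0816 0.1666] yawx 0.398 tilt [-0. -0.] F [ 1.82 -2.35  1.65] w 0.001 g 1.5
tool-frame axis offset [ 0.0698 -0.009 ] r 0.0704 ang -2.615 Ftool [ 0.76  2.87 -1.65]
t 8.1 p [0.5177 0.0843 0.1665] yawx 0.358 tilt [-0. -0.] F [ 1.48 -2.41  2.57] w 0.0008 g 1.4
tool-frame axis offset [ 0.0698 -0.0088] r 0.0703 ang -2.658 Ftool [ 0.54  2.78 -2.57]
t 8.35 p [0.5165 0.0869 0.1664] yawx 0.318 tilt [-0. -0.] F [ 0.61 -2.86  2.26] w 0.0005 g 1.4
tool-frame axis offset [ 0.0698 -0.0087] r 0.0702 ang -2.698 Ftool [-0.32  2.91 -2.26]
t 8.6 p [0.5155 0.0895 0.1664] yawx 0.278 tilt [-0. -0.] F [-0.01 -1.99  2.76] w 0.0005 g 1.4
tool-frame axis offset [ 0.0697 -0.0087] r 0.0701 ang -2.738 Ftool [-0.56  1.92 -2.76]
t 8.85 p [0.5146 0.0922 0.1664] yawx 0.238 tilt [-0.  0.] F [ 0.14 -3.4   1.01] w 0.0001 g 1.4
tool-frame axis offset [ 0.0695 -0.0087] r 0.07 ang -2.779 Ftool [-0.67  3.33 -1.01]
```

```bash
for i in 1 2 3 4 5 6 ; do python3 -m pendant '[[-0.0001,-0.0014,0,0.02],[-0.0001,-0.0014,0,0.02],[0,0,0,0]]' >/dev/null; python3 a.py|grep -v zzz; done
```

```text
t 9.1 p [0.5138 0.0948 0.1664] yawx 0.198 tilt [-0.  0.] F [-0.9  -3.11  1.08] w 0.0004 g 1.4
tool-frame axis offset [ 0.0694 -0.0087] r 0.0698 ang -2.819 Ftool [-1.5   2.87 -1.08]
t 9.35 p [0.513  0.0976 0.1664] yawx 0.158 tilt [-0.  0.] F [-0.79 -2.75  0.58] w 0.0004 g 1.5
tool-frame axis offset [ 0.0693 -0.0086] r 0.0697 ang -2.859 Ftool [-1.21  2.59 -0.58]
t 9.6 p [0.5125 0.1003 0.1664] yawx 0.118 tilt [-0.  0.] F [-2.55 -2.83  1.45] w 0.0002 g 1.5
tool-frame axis offset [ 0.069  -0.0086] r 0.0695 ang -2.899 Ftool [-2.87  2.51 -1.45]
t 9.85 p [0.512  0.1031 0.1665] yawx 0.078 tilt [-0.  0.] F [-1.92 -3.47  0.58] w 0.0004 g 1.5
tool-frame axis offset [ 0.0689 -0.0085] r 0.0694 ang -2.94 Ftool [-2.19  3.31 -0.58]
t 10.1 p [0.5117 0.1059 0.1665] yawx 0.038 tilt [-0.  0.] F [-2.58 -3.53 -0.14] w 0.0004 g 1.5
tool-frame axis offset [ 0.0687 -0.0084] r 0.0692 ang -2.981 Ftool [-2.71  3.43  0.14]
t 10.35 p [0.5114 0.1087 0.1665] yawx -0.002 tilt [-0.  0.] F [-2.47 -2.59  0.39] w 0.0008 g 1.5
tool-frame axis offset [ 0.0686 -0.0084] r 0.0691 ang -3.021 Ftool [-2.46  2.6  -0.39]
```

```bash
for i in 1 2 3 4 5 6 ; do python3 -m pendant '[[-0.0004,-0.0014,0,0.02],[-0.0004,-0.0014,0,0.02],[0,0,0,0]]' >/dev/null; python3 a.py|grep -v zzz; done
```

```text
t 10.6 p [0.511  0.1115 0.1666] yawx -0.042 tilt [0.001 0.   ] F [-0.87 -2.59 -0.56] w 0.0006 g 1.3
tool-frame axis offset [ 0.0686 -0.0084] r 0.0692 ang -3.061 Ftool [-0.76  2.62  0.56]
t 10.85 p [0.5105 0.1142 0.1667] yawx -0.082 tilt [0.001 0.   ] F [ 1.2  -2.61 -0.93] w 0.0004 g 1.4
tool-frame axis offset [ 0.0689 -0.0084] r 0.0696 ang -3.101 Ftool [1.41 2.51 0.93]
t 11.1 p [0.5097 0.1171 0.1667] yawx -0.122 tilt [0.001 0.   ] F [ 1.59 -3.14  0.3 ] w 0.0004 g 1.4
tool-frame axis offset [ 0.0697 -0.0084] r 0.0703 ang 3.14 Ftool [ 1.96  2.92 -0.3 ]
t 11.35 p [0.5091 0.1201 0.1666] yawx -0.162 tilt [0. 0.] F [ 1.   -3.13  0.11] w 0.0006 g 1.3
tool-frame axis offset [ 0.0705 -0.0084] r 0.071 ang 3.098 Ftool [ 1.49  2.93 -0.11]
t 11.6 p [0.5087 0.123  0.1666] yawx -0.202 tilt [0. 0.] F [ 0.75 -2.5  -0.63] w 0.0006 g 1.3
tool-frame axis offset [ 0.071  -0.0084] r 0.0715 ang 3.058 Ftool [1.23 2.3  0.63]
t 11.85 p [0.5085 0.1259 0.1665] yawx -0.242 tilt [-0.  0.] F [ 0.96 -2.7   0.3 ] w 0.0002 g 1.3
tool-frame axis offset [ 0.0716 -0.0085] r 0.0721 ang 3.018 Ftool [ 1.58  2.39 -0.3 ]
```

```bash
for i in 1 2 3 ; do python3 -m pendant '[[-0.0003,-0.0014,0,0.02],[0,0,0,0]]' >/dev/null; python3 a.py|grep -v zzz; done
```

```text
t 12.02 p [0.5086 0.1271 0.1665] yawx -0.262 tilt [-0. -0.] F [ 0.8  -2.41 -0.31] w 0.0003 g 1.4
tool-frame axis offset [ 0.0716 -0.0088] r 0.0721 ang 3.001 Ftool [1.4  2.12 0.31]
t 12.18 p [0.5087 0.1284 0.1665] yawx -0.282 tilt [-0. -0.] F [ 1.45 -4.04 -0.28] w 0.0002 g 1.6
tool-frame axis offset [ 0.0717 -0.0089] r 0.0722 ang 2.983 Ftool [2.52 3.47 0.28]
t 12.35 p [0.5088 0.1298 0.1665] yawx -0.302 tilt [ 0. -0.] F [ 2.25 -5.1  -0.32] w 0.0004 g 1.8
tool-frame axis offset [ 0.0718 -0.009 ] r 0.0723 ang 2.964 Ftool [3.66 4.2  0.32]
```

```bash
for i in 1 2 3 ; do python3 -m pendant '[[-0.0002,-0.0014,0,0.02],[0,0,0,0]]' >/dev/null; python3 a.py|grep -v zzz; done
```

```text
t 12.52 p [0.509  0.1311 0.1665] yawx -0.321 tilt [-0. -0.] F [ 1.5  -4.66 -0.36] w 0.0004 g 2.0
tool-frame axis offset [ 0.0718 -0.0091] r 0.0724 ang 2.946 Ftool [2.89 3.95 0.37]
t 12.68 p [0.5093 0.1323 0.1665] yawx -0.341 tilt [-0. -0.] F [ 0.51 -3.99 -0.06] w 0.0003 g 2.1
tool-frame axis offset [ 0.0717 -0.0093] r 0.0723 ang 2.929 Ftool [1.82 3.59 0.06]
t 12.85 p [0.5096 0.1336 0.1665] yawx -0.361 tilt [-0.    -0.001] F [ 0.93 -5.98  0.14] w 0.0005 g 2.2
tool-frame axis offset [ 0.0718 -0.0095] r 0.0724 ang 2.91 Ftool [ 2.98  5.26 -0.13]
```

```bash
python3 -m pendant '[[-0.0002,-0.0013,0,0.018],[0,0,0,0],[0,0,0,0]]' >/dev/null; python3 a.py; python3 -m pendant '[[0,0.006,0,0],[0,0.01,0,0],[0,0.01,0,0],[0,0,-0.03,0],[0,0,-0.03,0],[0,0,-0.03,0],[0,0,-0.03,0],[0,0,0,0]]'; python3 -m pendant '[[0,0,0,0]]';python3 - <<'E'
from h import *
np.set_printoptions(precision=4,suppress=True)
w=r.camera('wrist');s=st();cv2.imwrite('pics/w3.png',cv2.resize(w['img'][:,:,::-1],(768,576),interpolation=cv2.INTER_CUBIC))
E
```

```text
t 13.1 p [0.5098 0.1347 0.1665] yawx -0.378 tilt [-0.    -0.001] F [ 1.13 -4.86  0.26] w 0.0007 g 2.4
tool-frame axis offset [ 0.0717 -0.0096] r 0.0724 ang 2.895 Ftool [ 2.85  4.1  -0.26]
time: 13.77
ee_pos: [0.5018, 0.1114, 0.2924]
eef_rot: [0.982, -0.188, 0.004, -0.001]
ft_force: [0.5, 0.1, -0.1]
width: 0.0005
grip_force: 0.0
time: 13.85
ee_pos: [0.5006, 0.1109, 0.288]
eef_rot: [0.982, -0.188, 0.001, -0.0]
ft_force: [-0.8, 0.2, -0.0]
width: 0.0005
grip_force: 0.0
t 13.9 p [0.5    0.1106 0.2866] yawx -0.378 tilt [ 0.001 -0.   ] F [-0.64 -0.5   0.21] w 0.0005 g 0.0
```

View pics/w3.png

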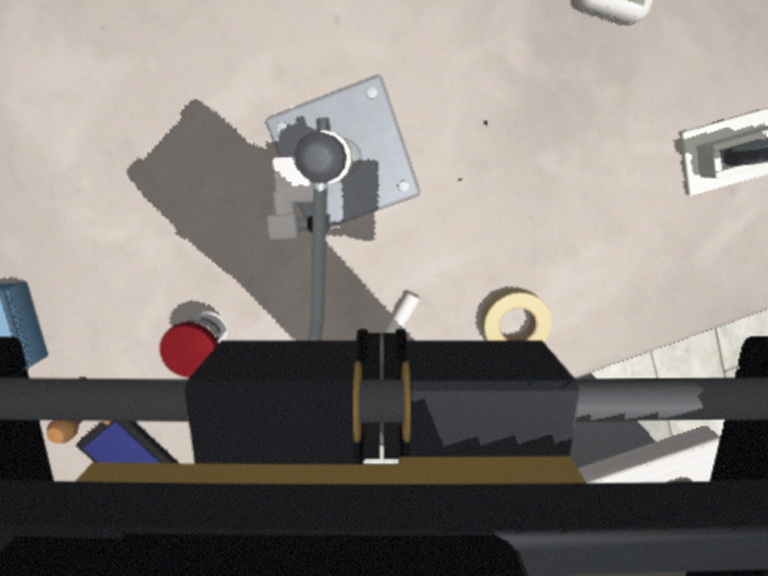

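```bash
python3 - <<'E'
from h import *
np.set_printoptions(precision=4,suppress=True)
w=r.camera('wrist');st()
m=r.outline_of('hook','wrist')[0];print(m['score'],m['bbox'])
a=at(w,(321/1.5,157/1.5),.185);b1=at(w,(319.5/1.5,215/1.5),.174);b2=at(w,(316/1.5,330/1.5),.174)
for n,q in [('hub-b2',b2-a),('b1b2',b2-b1)]: print(n,np.arctan2(q[1],q[0]))
print(a,b1,b2)
g=w['img'].astype(int).sum(2)
for v in (150,170,190,210): print(v,g[v,198:228])
E
```

```text
t 13.95 p [0.4997 0.1106 0.2857] yawx -0.378 tilt [-0.001 -0.   ] F [-0.19 -0.1  -0.07] w 0.0005 g 0.0
0.72 [408.7, 7.5, 52.2, 14.9]
hub-b2 2.684691539971383
b1b2 2.6962952503402
[0.58   0.1144 0.185 ] [0.5513 0.1294 0.174 ] [0.4878 0.1598 0.174 ]
150 [298 298 302 296 294 235 108  65  84 201 278 303 313 312 313 301 290 270
 244 222 255 330 390 359 374 441 509 477 345 309]
170 [334 325 341 331 331 341 333 334 321 290 290 306 310 305 305 296 280 273
 306 323 330 329 321 333 327 328 327 367 503 609]
190 [324 319 322 326 316 319 327 329 303 287 307 314 305 311 305 287 278 292
 311 327 321 322 322 323 320 314 309 325 309 307]
210 [335 328 329 331 331 329 324 318 287 296 305 310 309 298 299 282 278 307
 321 328 328 330 323 329 327 323 325 322 318 315]
```

```bash
python3 -m pendant '[[0,0,0,-0.1],[0,0,0,-0.1],[0,0,0,-0.1],[-0.0024,0.037,0,0],[-0.0024,0.037,0,0],[-0.0024,0.037,0,0],[-0.0024,0.037,0.005,0],[-0.0024,0.037,0.015,0]]' 1; python3 -m pendant '[[-0.0024,0.037,0.015,0],[-0.0024,0.037,0.015,0],[-0.0024,0.037,0.015,0],[-0.0024,0.037,0.015,0],[0,0,0,0],[0,0,0,0]]'
python3 - <<'E'
from h import *
np.set_printoptions(precision=4,suppress=True)
w=r.camera('wrist');s=st();cv2.imwrite('pics/w4.png',cv2.resize(w['img'][:,:,::-1],(768,576),interpolation=cv2.INTER_CUBIC))
for n in ['loupe','cradle']:
    m=r.outline_of(n,'wrist')[0];print(n,round(m['score'],2),m['bbox'],cv2.minAreaRect(np.argwhere(m['mask'])[:,::-1].astype(np.float32)))
print('pred top ends',proj(w,[.453,-.197,.12])*1.5,proj(w,[.451,-.243,.12])*1.5)
E
```

```text
time: 14.67
ee_pos: [0.4735, -0.0742, 0.267]
eef_rot: [0.999, -0.039, 0.001, 0.0]
ft_force: [1.0, 0.5, -0.3]
width: 0.0457
grip_force: 0.0
time: 15.17
ee_pos: [0.4507, -0.2209, 0.2042]
eef_rot: [0.999, -0.041, -0.002, -0.001]
ft_force: [1.0, 0.9, 0.3]
width: 0.0836
grip_force: 0.0
t 15.22 p [ 0.4518 -0.2192  0.2052] yawx -0.079 tilt [-0.002  0.002] F [ 0.54  0.8  -0.73] w 0.0847 g 0.0
loupe 0.68 [252.3, 180.1, 55.6, 41.3] ((253.0, 179.5), (39.0, 56.0), 90.0)
cradle 0.59 [253.0, 164.8, 77.2, 55.1] ((252.8668212890625, 163.42340087890625), (77.91670227050781, 50.21828842163086), 0.8550974130630493)
pred top ends [338.6074 297.1883] [424.5423 294.0029]
```

View pics/w4.png

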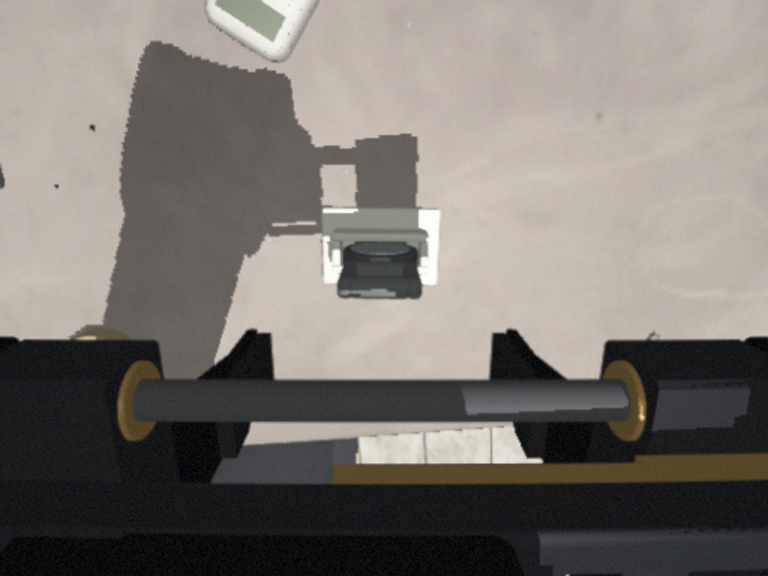

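```bash
python3 -m pendant '[[0.004,0.001,0.02,0],[0,0,0.025,0],[0,0,0.025,0],[0,0,0.025,0],[0,0,0.02,0],[0,0,0,0],[0,0,0,0]]' 1; python3 -c 'from h import *;st()'
```

```text
time: 15.9
ee_pos: [0.4567, -0.2194, 0.0916]
eef_rot: [0.999, -0.038, -0.0, -0.0]
ft_force: [0.3, 0.1, 1.2]
width: 0.0869
grip_force: 0.0
t 15.9 p [ 0.4567 -0.2194  0.0916] yawx -0.076 tilt [-0.001  0.001] F [0.3  0.11 1.22] w 0.0869 g 0.0
```

```bash
python3 -m pendant '[[0,0,0,0],[0,0,0,0],[0,0,0,0],[0,0,0,0],[0,0,0,0],[0,0,0,0],[0,0,0,0],[0,0,0,0]]' 0 15; python3 -c 'from h import *;st()';  python3 -m pendant '[[0,0,-0.01,0],[0,0,-0.02,0],[0,0,-0.02,0],[0,0,0,0],[0,0,0,0]]'; python3 - <<'E'
from h import *
s=st();w=r.camera('wrist');s=r.camera('scene')
cv2.imwrite('pics/g.png',np.hstack([cv2.resize(w['img'][60:300,150:370,::-1],(440,480)),cv2.resize(s['img'][120:220,270:370,::-1],(360,480))]))
E
```

```text
time: 16.57
ee_pos: [0.4566, -0.2207, 0.0916]
eef_rot: [0.999, -0.039, 0.0, 0.0]
ft_force: [-0.2, -0.6, 0.9]
width: 0.0459
grip_force: 15.0
t 16.57 p [ 0.4566 -0.2207  0.0916] yawx -0.078 tilt [ 0. -0.] F [-0.15 -0.58  0.91] w 0.0459 g 15.0
time: 16.98
ee_pos: [0.4572, -0.2208, 0.1428]
eef_rot: [0.999, -0.039, 0.001, 0.001]
ft_force: [0.1, 0.1, -2.0]
width: 0.0459
grip_force: 15.0
t 16.98 p [ 0.4572 -0.2208  0.1428] yawx -0.078 tilt [ 0.002 -0.001] F [ 0.06  0.06 -2.04] w 0.0459 g 15.0
```

View pics/g.png

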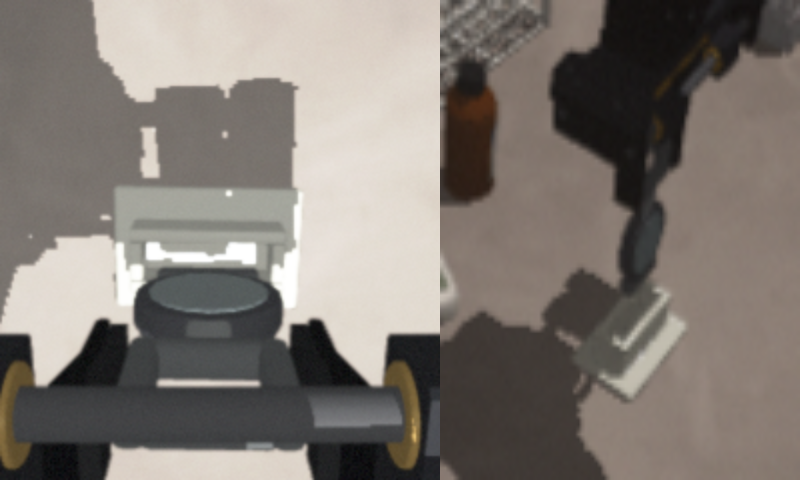

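```bash
python3 -m pendant '[[-0.003,-0.015,-0.01,0],[-0.005,-0.03,-0.01,0],[-0.005,-0.033,-0.01,0],[-0.005,-0.033,0,0],[-0.005,-0.033,0,0],[-0.005,-0.033,0,0],[-0.005,-0.033,0,0],[-0.005,-0.033,0,0]]'; python3 -m pendant '[[-0.005,-0.033,0,0],[-0.005,-0.033,0,0],[-0.005,-0.033,0,0],[-0.005,-0.033,0,0],[-0.004,-0.018,0,0.05],[0,-0.006,0,0.1],[0,0,0,0.1],[0,0,0,0.082]]';python3 -m pendant '[[0,0,0,0],[0,0,0,0]]'; cat > b.py <<'E'
from h import *
s=st();y,M=yaw(s);A=np.array([.580,.116]);hy=-.415
X=M.T@np.append(np.array(s['ee_pos'])[:2]-A,0)
u=-np.array([np.cos(hy),np.sin(hy)]);q=np.array(s['ee_pos'])[:2]-A
print('r along bar',round(q@u,4),'lat(ccw+)',round(-q[0]*u[1]+q[1]*u[0],4),'yaw err',round(y-hy,3),'eye z rel bar',round(s['ee_pos'][2]+.0064-.170,4),'Ftool',np.round(M.T@s['ft_force'],2),'T',np.round(s['torque'],2))
E
python3 b.py
```

```text
time: 17.75
ee_pos: [0.4366, 0.0261, 0.1707]
eef_rot: [0.999, -0.039, -0.001, 0.0]
ft_force: [0.6, -0.2, -1.9]
width: 0.0457
grip_force: 15.0
time: 18.42
ee_pos: [0.4254, 0.1825, 0.1705]
eef_rot: [0.979, -0.205, -0.001, 0.0]
ft_force: [0.9, -0.3, -2.2]
width: 0.046
grip_force: 15.0
time: 18.58
ee_pos: [0.4258, 0.1818, 0.1708]
eef_rot: [0.979, -0.202, -0.001, 0.0]
ft_force: [-0.1, -0.7, -2.4]
width: 0.0459
grip_force: 15.0
t 18.58 p [0.4258 0.1818 0.1708] yawx -0.407 tilt [-0.001 -0.   ] F [-0.1  -0.71 -2.41] w 0.0459 g 15.0
r along bar 0.1677 lat(ccw+) 0.002 yaw err 0.008 eye z rel bar 0.0072 Ftool [0.2  0.68 2.41] T [0.06 0.07 0.07]
```

```bash
python3 - <<'E'
from h import *
w=r.camera('wrist');s=r.camera('scene')
cv2.imwrite('pics/g2.png',np.hstack([cv2.resize(w['img'][60:330,130:380,::-1],(500,540)),cv2.resize(s['img'][150:290,180:258,::-1],(300,540))]))
for rr in (0,.05,.1): print(proj(w,[.580+rr*np.cos(2.727),.116+rr*np.sin(2.727),.174]))
E
```

```text
[ 254.86255552 -139.66626847]
[254.03568578  -1.46738222]
[253.33976996 116.91575976]
```

View pics/g2.png

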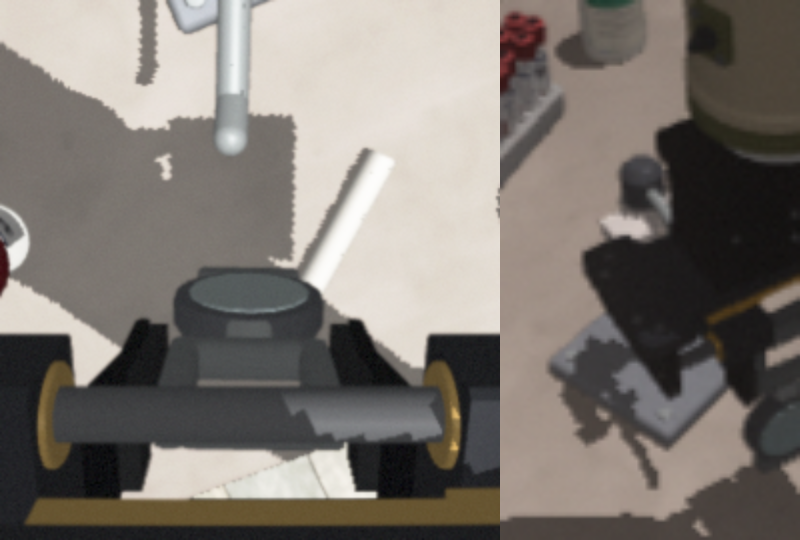

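```bash
python3 - <<'E'
from h import *
w=r.camera('wrist');A=np.array([.580,.116]);u=np.array([np.cos(2.727),np.sin(2.727)])
for px in [(245.5,129),(245.5,135)]:
    q=at(w,px,.184)[:2]-A; print(q@u, -q[0]*u[1]+q[1]*u[0])
E
python3 -m pendant '[[0.01,-0.0045,0,0],[0.01,0,0,0],[0.01,0,0,0],[0.008,0,0,0],[0.006,0,0,0],[0,0,0,0],[0,0,0,0]]' >/dev/null; python3 b.py
```

```text
0.10464670245723567 -0.0035045707307685137
0.10729187279893038 -0.00350691969449856
t 19.32 p [0.4684 0.1685 0.1714] yawx -0.411 tilt [-0.001  0.   ] F [-0.03  0.41 -1.78] w 0.0459 g 15.0
r along bar 0.1233 lat(ccw+) -0.0031 yaw err 0.004 eye z rel bar 0.0078 Ftool [-0.19 -0.37  1.78] T [ 0.1   0.02 -0.02]
```

```bash
for i in 1 2 3 4 5; do python3 -m pendant '[[0.003,0,0,0],[0.003,0,0,0],[0,0,0,0]]' >/dev/null; python3 b.py|tail -1; done
```

```text
r along bar 0.1169 lat(ccw+) -0.0031 yaw err 0.005 eye z rel bar 0.008 Ftool [ 0.63 -0.77  2.06] T [ 0.06  0.06 -0.04]
r along bar 0.1107 lat(ccw+) -0.003 yaw err 0.004 eye z rel bar 0.0079 Ftool [1.51 0.47 1.69] T [0.05 0.07 0.01]
r along bar 0.1047 lat(ccw+) -0.0031 yaw err 0.004 eye z rel bar 0.0079 Ftool [0.64 0.59 1.19] T [ 0.04  0.04 -0.01]
r along bar 0.0987 lat(ccw+) -0.0031 yaw err 0.004 eye z rel bar 0.0079 Ftool [ 0.85 -0.83  1.47] T [0.06 0.04 0.02]
r along bar 0.0927 lat(ccw+) -0.0031 yaw err 0.004 eye z rel bar 0.0079 Ftool [1.06 0.03 1.41] T [0.05 0.02 0.  ]
```

```bash
python3 -m pendant '[[0.004,0,0,0],[0.004,0,0,0],[0.005,0,0,0],[0,0,0.004,0],[0,0,0.004,0],[0,0,0.004,0],[0,0,0,0],[0,0,0,0]]' >/dev/null; python3 b.py|tail -1; for i in 1 2 3 4 5; do python3 -m pendant '[[0,0,0.001,0],[0,0,0,0]]' >/dev/null; python3 b.py|tail -1; done
```

```text
r along bar 0.0807 lat(ccw+) -0.0032 yaw err 0.005 eye z rel bar -0.0045 Ftool [-0.02 -0.92  1.17] T [0.05 0.06 0.02]
r along bar 0.0804 lat(ccw+) -0.0034 yaw err 0.005 eye z rel bar -0.0051 Ftool [-0.51 -0.18  1.3 ] T [ 0.05  0.01 -0.01]
r along bar 0.0804 lat(ccw+) -0.0033 yaw err 0.005 eye z rel bar -0.0061 Ftool [-1.17 -1.03  1.54] T [0.06 0.07 0.04]
r along bar 0.0804 lat(ccw+) -0.0033 yaw err 0.005 eye z rel bar -0.0072 Ftool [ 0.86 -1.25  0.95] T [0.06 0.02 0.06]
r along bar 0.0804 lat(ccw+) -0.0033 yaw err 0.005 eye z rel bar -0.0082 Ftool [-0.3  -0.91  2.78] T [0.03 0.05 0.01]
r along bar 0.0803 lat(ccw+) -0.0034 yaw err 0.005 eye z rel bar -0.0091 Ftool [-0.18  0.64  0.13] T [ 0.05  0.05 -0.  ]
```

```bash
python3 -m pendant '[[0,0,0.0006,0],[0,0,0,0],[0,0,0,0]]' >/dev/null; python3 b.py|tail -1;python3 -m pendant '[[0,0,0,0],[0,0,0,0]]' - 3 >/dev/null; python3 b.py; python3 -m pendant '[[0,0,0,0],[0,0,0,0],[0,0,0,0],[0,0,0,0],[0,0,0,0],[0,0,0,0]]' 0.7 >/dev/null; python3 b.py; python3 - <<'E'
from h import *
w=r.camera('wrist');s=r.camera('scene')
cv2.imwrite('pics/g3.png',np.hstack([cv2.resize(w['img'][30:300,130:380,::-1],(500,540)),cv2.resize(s['img'][150:290,180:258,::-1],(300,540))]))
E
```

```text
r along bar 0.0802 lat(ccw+) -0.0034 yaw err 0.005 eye z rel bar -0.0093 Ftool [-1.54  1.19 -3.79] T [-0.07  0.3   0.05]
t 22.48 p [0.508  0.1514 0.1542] yawx -0.41 tilt [ 0. -0.] F [-1.33 -0.21  2.98] w 0.046 g 3.0
r along bar 0.0802 lat(ccw+) -0.0034 yaw err 0.005 eye z rel bar -0.0094 Ftool [-1.14  0.72 -2.98] T [-0.1   0.27  0.06]
t 22.98 p [0.5078 0.1515 0.1539] yawx -0.41 tilt [-0. -0.] F [-0.46  0.72 -0.62] w 0.0604 g 0.0
r along bar 0.0804 lat(ccw+) -0.0033 yaw err 0.005 eye z rel bar -0.0097 Ftool [-0.71 -0.48  0.62] T [ 0.01 -0.03 -0.  ]
```

View pics/g3.png

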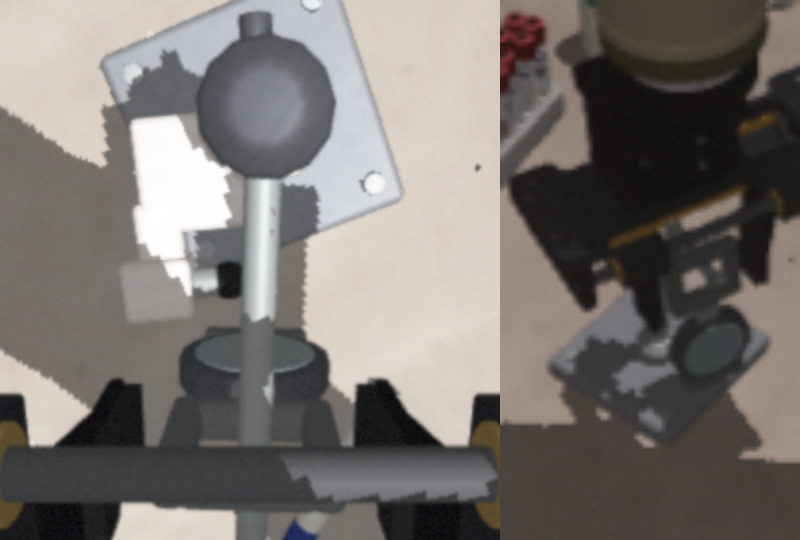

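```bash
python3 -m pendant '[[0,0,0,0],[0,0,0,0],[0,0,0,0],[0,0,-0.01,0],[0,0,-0.025,0],[0,0,-0.035,0],[0,0,-0.035,0],[-0.02,0,-0.02,0]]' 1 >/dev/null; python3 -m pendant '[[-0.035,0,0,0],[-0.035,0,0,0],[-0.02,0,0,0],[0,0,0,0],[0,0,0,0],[0,0,0,0],[0,0,0,0],[0,0,0,0]]'; python3 - <<'E'
from h import *
w=r.camera('wrist');s=r.camera('scene');t=r.camera('top')
cv2.imwrite('pics/g4.png',np.hstack([cv2.resize(w['img'][0:300,130:380,::-1],(450,540)),cv2.resize(s['img'][150:330,170:286,::-1],(348,540))]))
E
```

```text
time: 24.42
ee_pos: [0.4075, 0.1949, 0.2788]
eef_rot: [0.979, -0.204, -0.0, -0.0]
ft_force: [0.1, 0.1, -0.4]
width: 0.0868
grip_force: 0.0
```

View pics/g4.png

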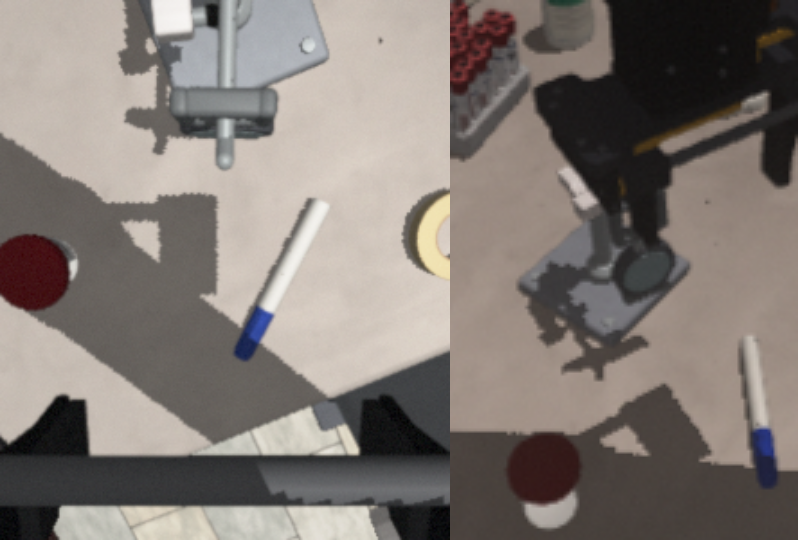

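The wrist view shows the loupe hanging square on the bar, at about (225,110). The bar is still vertical in the picture, and the black plunger pad at (211,15) is against the fin. The bystanders haven't moved. I'll let it settle and hand the job in.

```bash
python3 -m pendant '[[0,0,0,0],[0,0,0,0],[0,0,0,0],[0,0,0,0],[0,0,0,0],[0,0,0,0],[0,0,0,0],[0,0,0,0]]' >/dev/null; python3 -c 'from bench import r;print(r.close_job())'
```

```text
the job is handed in; nothing more can be done
None
```

The job is handed in at about 25 s: the hook was pushed onto the sprung stop to about half its travel, judged by feel, and the loupe hangs by its loop on the bar, with the gripper clear and the bystanders seen in the last pictures not moved; the verdict was not shown to me.

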